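Stack hull halves over a separator card, then raise and hold the bench camera

ROBOT

A 6-joint arm with a two-finger parallel gripper is mounted at the origin on the work surface. World frame = base frame: x ahead of the robot, y to its left, z up, the work surface at z = 0. Lengths are in mm, angles in rad, forces in N, time in s.
With the tool pointing down it reaches from about 300 to 775 mm from the base axis. Payload 14.6 kg.
Tool frame: the origin (TCP) lies midway between the tips of the shut fingers; the grasp point (between the pads) lies 19 mm behind it; y points along the fingers, z is the direction in which the jaws open and shut, and the axes are right-handed (so a half turn about y gives the same grasp; the last joint's range is limited). The gripper opens to 94 mm and grips with 3 to 60 N. Pads are 16 mm wide; open, the fingers measure 119 mm over their backs; the gripper's body (75 mm by 177 mm) begins 78 mm behind the grasp point.
Start: joints at [1.247, 0.3, 1.521, -0, 1.321, -0.067], TCP at [139.691, 531.955, 205.446] pointing down, gripper open.
Joint ranges: [-3.03, 3.03], [-0.79, 2.21], [0.23, 2.52], [-1.04, 4.18], [0, 3.07], [-2.55, 2.55]. Speed limits (rad/s): [2.22, 2.22, 2.57, 3.14, 3.14, 3.14].

INTERFACE

Orientations are given as [roll, pitch, yaw] about the fixed x, y, z axes, in that order (R = Rz(yaw) Ry(pitch) Rx(roll)).
In Python, from cell import manip gives the robot as it stands.
- The arm moves only by the tool play_rows, never from a script. Its argument "series" is a list of rows, each a list of 3 entries, a list of its own where there are three numbers: the shift along the tool's x, y, z in m, then the turn about the tool's y in rad, then the closure, from 0 (fully open) to 1 (shut). In form: [[[dx, dy, dz], twist, grip], ...]. A call has 1 to 20 rows; each row is the pose to reach, as a shift and turn from the pose measured when the call began, along the tool's axes at that moment; what a row does not reach only later rows make up. A row lasts 1/10 s, in which the tool goes at most 50 mm and 8.59 degrees, less where a joint would pass 70% of its speed; a pose out of reach is approached as far as the arm can. A call with a gripper value outside its range is refused whole. The fingers move at their own pace and stop on an object; "squeeze" is the grip in N (left out, the last holds). Time passes only in rows, so rows that repeat a pose let the fingers close. It gives the time, the measured TCP pose, the force and the opening at its end, in the units of the state.
- manip.read_state(): the state, without advancing time (a new reading comes with each control period).
- manip.camera(name): name is "scene" or "side" or "wrist"; returns the picture (480x640x3 uint8, red, green, blue); there is no depth.
- manip.camera_params(name): a dict with "K" (3x3 intrinsics, pixels), "rvec" (rotation vector, rad) and "tvec" (3), from world to camera coordinates, as OpenCV has them. Camera axes: x right, y down, z forward; pixel columns grow to the right and rows downward; lengths in mm; the calibration is good to about 2 mm. A picture is of the moment at which its call begins: read the wrist's pose just before it. camera_params takes no time and is no camera call; for the wrist camera it gives the pose at the moment of the call.
- manip.sign_off(): hands the job in, once; it reports no verdict.
The state is a dict: "clock": time; "joints": joint angles; "qd": joint speeds; "effort": joint torques, N m; "eef_pos": TCP position; "eef_rot": TCP orientation; "wrist_force": force on the tool from outside, world axes, zero at the start; "moment": the same for the moment, N m; "finger_gap": finger opening in mm.
Only numpy, scipy, OpenCV 4.12 (cv2) and the standard library are available. Lean on these libraries where they do the work, as an engineer would, in place of code of your own. Each camera call takes 0.05 s, during which the arm holds its last target. There are 200 camera calls.

TASK

Lay the white separator card on the lower hull half on the stand, then gently set the upper hull half, deck up, on the card, both centred and lined up lengthwise (either way round), and let go. For their photo, pinch the red button of the lowered camera mast, pull the camera straight up past the first stop to the second, and finish still pinching it, holding it fully extended. Leave the paint jar, glue bottle and nippers alone.

Things in the scene. Friction and masses are not known exactly. Their poses are not given: they have to be found in the camera images.
- stand: Fixed wooden stand, board 70 x 120 x 12 mm (x, y, z), carrying a fixed olive lower hull half: an open-topped tub 50 mm wide (stand x) and 100 mm long (stand y), walls 4 mm, rim 40 mm above the table. Origin: centre of the board's underside, on the table; y runs lengthwise, z up. Its place and yaw vary.
- stand_rim (a point): Centre of the lower hull half's open top, level with the rim (40 mm above the table); axes as the stand's.
- card: Loose white stiff separator card 60 x 110 x 5 mm (x, y, z), 50 g. Origin: centre of its underside; y lengthwise, z up. It starts flat on the rest block, underside 20 mm above the table, its long edges overhanging the block by about 13 mm each side so that fingers can take it by both long edges.
- rest: Fixed dark wooden rest block 34 x 80 x 20 mm (x, y, z) under the card at the start. Origin: centre of its underside, on the table; y lengthwise. The rest and the upper hull half may change places.
- upper_hull: Loose olive upper hull half, an upside-down tub 50 mm wide (x), 100 mm long (y), 36 mm high, with upright flat sides and a closed deck on top (small hatches up to 3 mm high on it), about 120 g. Origin: centre of its lower rim; y lengthwise, z up. It starts deck up on the mat. Grip it across its 50 mm width.
- mast: Fixed upright telescoping camera mast: grey foot 100 mm across, 14 high; black tube 32 across up to 113; on top a dark grip block 34 x 36 x 50 mm (x, y, z; 123 to 173 above the table when down), red button on its +x side, camera on its +y side (to 64 mm from the axis, 126 to 160 high). Origin: centre of the foot's underside; z is the axis. Place and yaw vary.
- mast_grip (a point): Point on the mast's axis in the grip block, at the height of the button's centre (150 mm above the table when down, 270 mm at the second stop); axes as the mast's; rises with the block. Pinch the block along x here: one finger on the button, the other on the plain -x side.
- mast_button (a joint): Red release button, 18 mm wide (y) and 26 mm high, standing 6 mm out of the block's +x face; value 0 out to 0.005 m fully pressed (1 mm still proud, so the pinched width is 35 mm). Spring about 2 N at first, 5 N fully pressed. Unless it is pressed beyond about 0.003 m the mast is locked down.
- mast_upper (a joint): Extension of the upper section (block and camera) out of the lower one: 0 down to 0.06 m, its end stop. It moves first when pulled (about 4 N), so its end is the first stop. It sinks by its weight when let go.
- mast_lower (a joint): Extension of the lower section out of the fixed tube: 0 down to 0.06 m, its end stop. It follows when the upper section is out (about 6 N); its end is the second stop, 120 mm of pull in all. It sinks when let go.
- paint_jar: Bystander: loose small paint jar with a green cap, 34 mm across, 42 mm high; origin at its underside's centre.
- glue: Bystander: loose glue bottle with an orange cap, 36 mm across, 75 mm high; origin at its underside's centre.
- nippers: Bystander: loose black-handled sprue nippers lying flat, about 125 mm long, 12 mm high; origin at the pivot, handles towards its -x.
Things that resemble listed ones, but are neither listed nor needed, are in the scene too. Leave any pink or turquoise look-alike of the upper_hull alone. There is more than one size of the card; the one meant has the size given above.

How it is judged:
By the outcome, as a careful person would: the job done as asked, in the order asked, and still so for the second after the job is handed in, while the arm keeps its last pose, push and grip.
It also fails if it takes over 59 s, if anything falls off the work surface, if the arm or the gripper's body presses on something with over 40 N, if the wrist force passes 120 N, or if a joint passes its speed limit or range.

## Working session

There is one attempt and no reset: what is moved stays moved. The work goes in short steps, Python scripts to look and compute and a tool call to move; the robot and the scene stay as the last step left them, time stands still between calls to the robot, and variables do not carry over. Pictures are saved under pics/ and viewed, about 8 in all and at most 12, crops included, and the job is handed in when it is done.

Besides the shell and the picture viewer there is one more tool, called by a JSON object that holds its "op" and its "data", one argument or row to a line. play_rows: Moves the arm, as the interface text tells. Its arguments: {"type":"object","properties":{"series":{"type":"array","items":{"type":"array"}},"squeeze":{"type":"number"}},"required":["series"]}

```bash
mkdir -p pics; cat > h.py <<'E'
import numpy as np, cv2
from cell import manip
def snap(n,f):
    p=manip.camera_params(n); im=manip.camera(n); cv2.imwrite('pics/'+f,im[:,:,::-1])
    np.savez('pics/'+f[:-4],**{k:np.array(p[k],float) for k in('K','rvec','tvec')}); return im
def par(f):
    d=np.load('pics/'+f+'.npz'); return d['K'],cv2.Rodrigues(d['rvec'])[0],d['tvec'].reshape(3)
def atz(f,uv,z):
    K,R,t=par(f); c=-R.T@t; d=R.T@np.linalg.inv(K)@[uv[0],uv[1],1]; return c+d*(z-c[2])/d[2]
def tri(fs,uvs):
    A=[];
    for f,uv in zip(fs,uvs):
        K,R,t=par(f);P=K@np.c_[R,t]; A+=[uv[0]*P[2]-P[0],uv[1]*P[2]-P[1]]
    A=np.array(A); X=np.linalg.lstsq(A[:,:3],-A[:,3],rcond=None)[0]; return X
def proj(f,X):
    K,R,t=par(f); return cv2.projectPoints(np.array(X,float).reshape(-1,1,3),cv2.Rodrigues(R)[0],t,K,None)[0].reshape(-1,2)
E
python3 - <<'E'
from h import *
for n in('scene','side','wrist'): snap(n,n+'0.png'); K,R,t=par(n+'0'); print(n,-R.T@t,K[0,0])
print(manip.read_state())
E
```

```text
scene [1375.11882865  -52.29940512  749.3554475 ] 530.8275089274573
side [ 486.38488869 1093.15762501  788.18382955] 592.005438323318
wrist [ 75.97403113 549.29781977 385.10302539] 388.24953962340913
{'clock': 0.15, 'joints': array([ 1.24739461e+00,  3.00330948e-01,  1.52142440e+00, -9.92192866e-06,
        1.32068344e+00, -6.66197949e-02]), 'qd': array([-0.00145861, -0.00309083, -0.00230276,  0.00012694,  0.00073879,
        0.00118182]), 'effort': array([-1.56825234e-03, -5.31962049e+01, -3.52813840e+01,  7.06896605e-02,
        2.36345764e-02, -4.29422471e-05]), 'eef_pos': array([139.6382647 , 531.78135015, 205.02949012]), 'eef_rot': array([-1.57164122e+00,  4.67376103e-05, -2.56779480e-01]), 'wrist_force': array([-0.14877221, -0.05423078,  0.0486309 ]), 'moment': array([-0.05261465, -0.02310261, -0.04547137]), 'finger_gap': 94.16550939641178}
```

View pics/scene0.png

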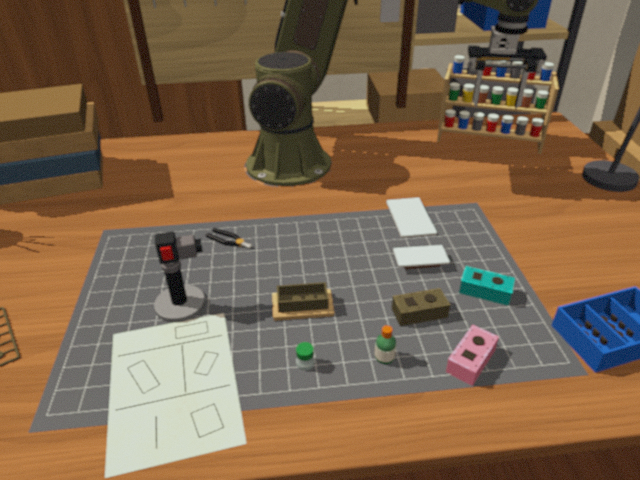

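View pics/side0.png

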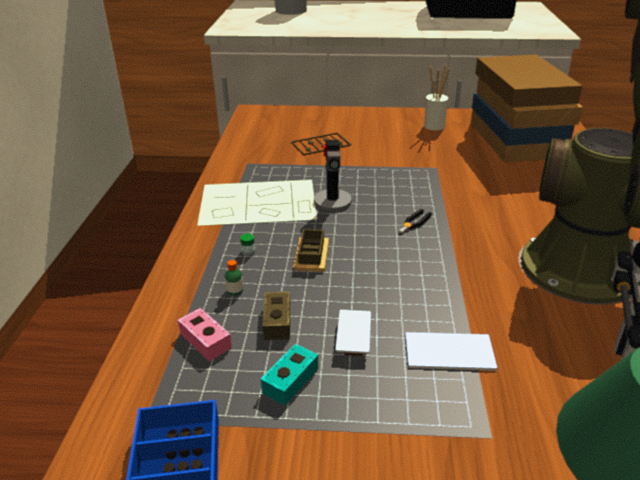

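The candidates for the card are scene (421,256), which looks raised, and a larger one at (411,216). For the upper hull they are olive (421,306), turquoise (487,284) and pink (473,354); the lower hull is at (303,298). I'll take rough positions from both fixed views.

```bash
python3 - <<'E'
from h import *
f=['scene0','side0']
for n,a,b in [('card',(421,256),(353,331)),('bigcard',(411,216),(450,351)),('hull',(421,303),(277,313)),('stand',(303,295),(312,245)),('mastgrip',(168,248),(333,152)),('jar',(305,350),(247,238)),('glue',(386,331),(232,264)),('nip',(230,237),(416,220))]:
    print(n,tri(f,[a,b]).round())
# card corner click sizes at z=25 (scene): corners
for z,cs in [(25,[(393,249),(443,246),(449,263),(400,267)]),(2,[(387,201),(415,198),(435,233),(409,236)])]:
    P=[atz('scene0',c,z) for c in cs]; print(z,[round(np.linalg.norm(P[i]-P[(i+1)%4])) for i in range(4)], np.mean(P,0).round())
from scipy.spatial.transform import Rotation as Ro
print(Ro.from_euler('xyz',manip.read_state()['eef_rot']).as_matrix().round(3)); K,R,t=par('wrist0');print(R.round(3))
a=cv2.imread('pics/scene0.png')[180:340,370:530]; b=cv2.imread('pics/side0.png')[260:420,250:410]
cv2.imwrite('pics/crop1.png',cv2.resize(np.hstack([a,b]),(800,400),interpolation=cv2.INTER_CUBIC))
E
```

```text
card [494. 261.  21.]
bigcard [314. 286.   3.]
hull [642. 221.  24.]
stand [594.  -8.  29.]
mastgrip [ 558. -255.  144.]
jar [743. -17.  36.]
glue [746. 125.  68.]
nip [ 348. -160.    8.]
25 [113, 60, 107, 63] [499. 260.  25.]
2 [76, 158, 64, 158] [313. 287.   2.]
[[ 0.967 -0.     0.254]
 [-0.254 -0.001  0.967]
 [-0.    -1.    -0.001]]
[[ 0.254  0.967 -0.002]
 [ 0.94  -0.246  0.236]
 [ 0.228 -0.062 -0.972]]
```

View pics/crop1.png

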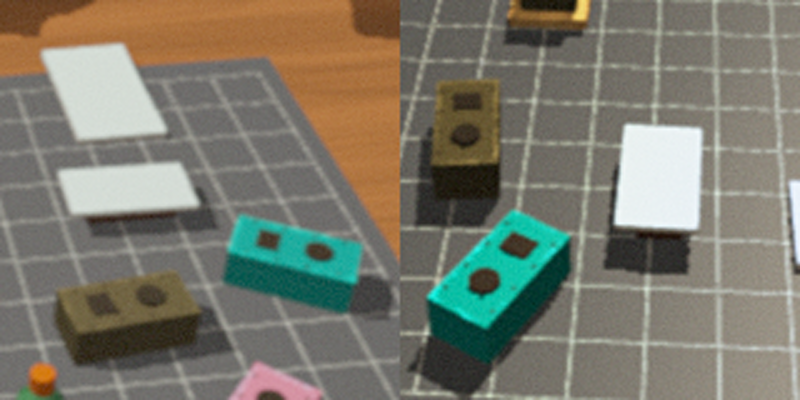

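The crop confirms it. The card is the raised 60 x 110 one at about (497,260), sitting on a dark block. The olive hull at about (642,221) is the upper half. I'll move the wrist camera over the field.

{"op": "play_rows", "data": {
  "series": [
    [[0.04,-0.03,-0.023],0.12,0],
    [[0.08,-0.06,-0.046],0.24,0],
    [[0.12,-0.08,-0.07],0.36,0],
    [[0.16,-0.1,-0.094],0.48,0],
    [[0.2,-0.12,-0.118],0.6,0],
    [[0.24,-0.125,-0.141],0.72,0],
    [[0.28,-0.125,-0.165],0.84,0],
    [[0.32,-0.125,-0.188],0.96,0],
    [[0.36,-0.125,-0.212],1.08,0],
    [[0.4,-0.125,-0.235],1.2,0],
    [[0.44,-0.125,-0.259],1.31,0],
    [[0.464,-0.125,-0.273],1.31,0],
    [[0.464,-0.125,-0.273],1.31,0],
    [[0.464,-0.125,-0.273],1.31,0],
    [[0.464,-0.125,-0.273],1.31,0]
  ]
}}

```text
clock: 1.65
eef_pos: [518.6, 150.7, 330.3]
eef_rot: [-1.571, -0.001, -1.566]
wrist_force: [-0.1, 0.1, -0.6]
finger_gap: 94.1
```

```bash
python3 - <<'E'
from h import *
snap('wrist','w1.png'); s=manip.read_state(); print(s['clock'],s['eef_pos'],s['eef_rot'],s['joints'])
E
```

```text
1.7 [518.54547229 150.78367484 330.42506339] [-1.57086257e+00 -7.16469607e-04 -1.56549770e+00] [ 2.15496750e-01  2.15752206e-01  1.34076290e+00 -6.86950498e-04
  1.58529182e+00  2.10188265e-01]
```

View pics/w1.png

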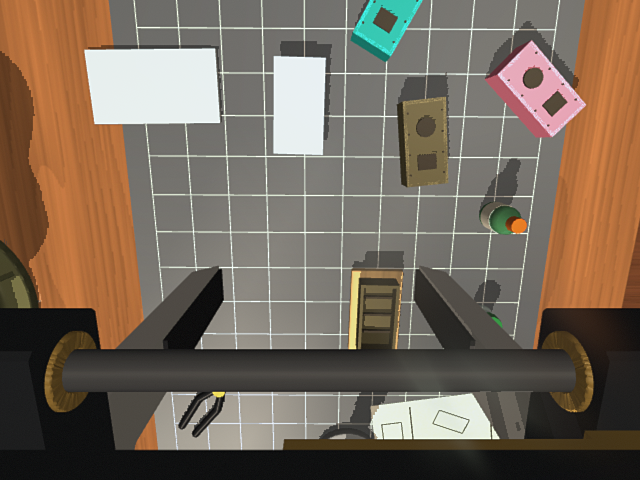

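The wrist view shows the card at about (299,105), the olive hull at (424,141) and the stand at (376,310), partly hidden by the gripper. I'll shift toward the stand and mast for a second view.

{"op": "play_rows", "data": {
  "series": [
    [[0.04,0,0],0,0],
    [[0.08,0,0],0,0],
    [[0.12,0,0],0,0],
    [[0.15,0,0],0,0],
    [[0.15,0,0],0,0],
    [[0.15,0,0],0,0]
  ]
}}

```text
clock: 2.3
eef_pos: [519.2, 1.4, 330.8]
eef_rot: [-1.57, -0.001, -1.566]
wrist_force: [0.2, 0.3, -0.1]
finger_gap: 94.1
```

```bash
python3 - <<'E'
from h import *
snap('wrist','w2.png'); s=manip.read_state(); print(s['clock'],s['eef_pos'],s['eef_rot'])
im=cv2.imread('pics/w2.png'); a=cv2.resize(im[:360,250:570],(640,720)) 
cv2.imwrite('pics/w2c.png',cv2.resize(im[0:340,230:600],(653,600),interpolation=cv2.INTER_CUBIC))
E
```

```text
2.35 [519.21493666   1.8735525  330.7497288 ] [-1.57045782e+00 -4.47760777e-04 -1.56461204e+00]
```

View pics/w2c.png

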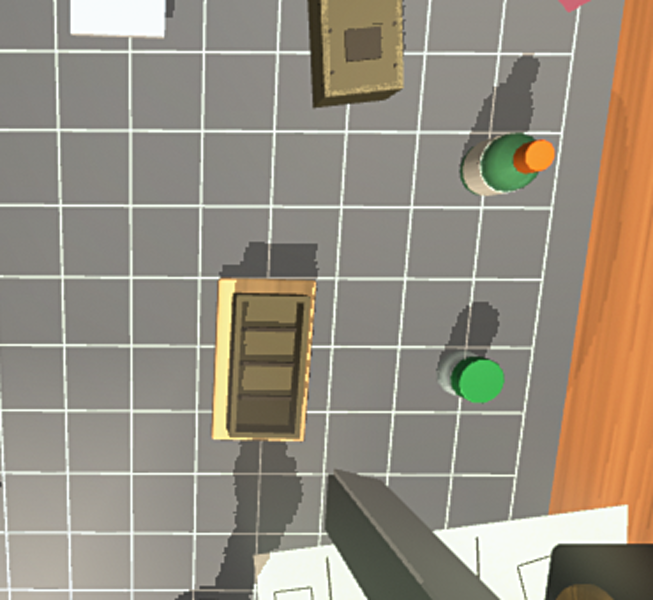

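The crop shows the stand board corners at about (218,279), (316,280), (304,440) and (212,439), with the rim just inside them. I'll fit card, hull and stand by segmentation and back-projection.

```bash
python3 - <<'E'
from h import *
def rect(f,mask,z):
    cs,_=cv2.findContours(mask,cv2.RETR_EXTERNAL,cv2.CHAIN_APPROX_NONE); c=max(cs,key=cv2.contourArea).reshape(-1,2)
    P=np.array([atz(f,p,z)[:2] for p in c],np.float32); r=cv2.minAreaRect(P); b=cv2.boxPoints(r)
    return r,c.min(0),c.max(0)
im=cv2.imread('pics/w1.png'); g=cv2.cvtColor(im,6)
m=np.zeros(g.shape,np.uint8); m[40:170,255:340]=(g[40:170,255:340]>190)*255
print('card',rect('w1',m,25))
hsv=cv2.cvtColor(im,cv2.COLOR_BGR2HSV); print('deck/side hsv',hsv[155,440],hsv[110,440],hsv[140,401],hsv[185,425])
for th in (70,85,100):
    m=np.zeros(g.shape,np.uint8); s=np.s_[80:200,390:460]; hs=hsv[s]; m[s]=((hs[...,0]<32)&(hs[...,1]>60)&(hs[...,2]>th))*255
    m=cv2.morphologyEx(m,cv2.MORPH_CLOSE,np.ones((15,15))); print('hull',th,rect('w1',m,36))
k=lambda p:(p[0]/1.765+230-.2,p[1]/1.765-.2)
for n,z,cs in [('board',12,[(218,279),(316,280),(304,440),(212,439)]),('rim',40,[(232,293),(309,293),(300,437),(227,436)])]:
    P=np.array([atz('w2',k(c),z)[:2] for c in cs],np.float32); print(n,cv2.minAreaRect(P),P.mean(0),[np.linalg.norm(P[i]-P[(i+1)%4]).round(1) for i in range(4)],
     np.degrees(np.arctan2(*(P[0]+P[1]-P[2]-P[3])[::-1])))
a=im[80:200,250:470]; cv2.imwrite('pics/w1c.png',cv2.resize(np.hstack([im[85:200,390:460],im[40:155,265:335]]),(700,575),interpolation=cv2.INTER_CUBIC))
# height from both: card front edge corners
s=cv2.imread('pics/side0.png'); 
E
```

```text
card (((495.6706848144531, 249.0658416748047), (128.3375701904297, 102.88091278076172), 88.13552856445312), array([255,  55], dtype=int32), array([339, 169], dtype=int32))
deck/side hsv [ 21 103 121] [ 21  97 126] [ 23 111  46] [ 20  61 121]
hull 70 (((647.6296997070312, 216.92120361328125), (50.92900848388672, 100.4616928100586), 6.370755195617676), array([402,  97], dtype=int32), array([448, 186], dtype=int32))
hull 85 (((647.7363891601562, 216.9417724609375), (50.72951126098633, 100.54307556152344), 6.5468597412109375), array([402,  97], dtype=int32), array([448, 186], dtype=int32))
hull 100 (((647.8016967773438, 216.9903564453125), (50.546810150146484, 100.4688720703125), 6.120999336242676), array([403,  97], dtype=int32), array([448, 186], dtype=int32))
board ((599.4829711914062, -10.83669662475586), (119.166259765625, 70.0870132446289), 89.34307861328125) [599.3562    -10.8621025] [np.float32(70.1), np.float32(118.8), np.float32(69.6), np.float32(118.7)] 89.221054
rim ((598.199951171875, -9.630802154541016), (101.23329162597656, 52.193599700927734), 89.70584869384766) [598.2313    -9.718614] [np.float32(52.2), np.float32(101.2), np.float32(52.1), np.float32(100.5)] 89.74203
```

View pics/w1c.png

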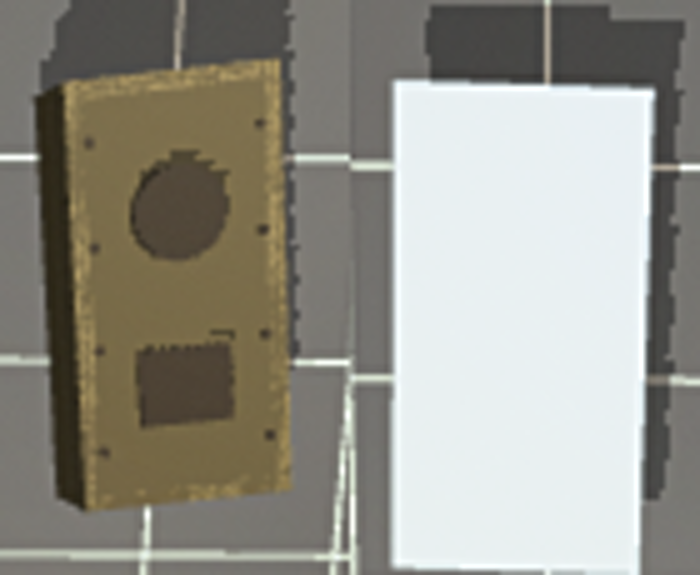

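```bash
python3 - <<'E'
from h import *
c=[((x-350)/5+264.6,y/5+39.6) for x,y in [(393,80),(654,88),(640,573),(392,568)]]
h=[(x/5+389.6,y/5+84.6) for x,y in [(65,83),(280,60),(290,490),(85,508)]]
cs=[(x/2.5-160+249.8,y/2.5+259.8) for x,y in [(697,230),(613,226),(624,125),(702,128)]]
hs=[(x/2.5-160+249.8,y/2.5+259.8) for x,y in [(498,163),(432,163),(438,80),(499,80)]]
def info(P):
    P=np.array(P,np.float32); print(cv2.minAreaRect(P[:,:2].copy()),P.mean(0).round(1),'long ang',np.degrees(np.arctan2(*(P[0]+P[1]-P[2]-P[3])[[1,0]])).round(2))
info([atz('w1',p,25) for p in c]);info([atz('w1',p,36) for p in h])
T=[tri(['w1','side0'],[a,b]) for a,b in zip(c,cs)];info(T); T=[tri(['w1','side0'],[a,b]) for a,b in zip(h,hs)];info(T)
E
```

```text
((496.3658752441406, 258.0669860839844), (110.4791030883789, 60.70272445678711), 88.6742172241211) [496.4 258.2  25. ] long ang 88.67
((647.6529541015625, 216.82110595703125), (49.86885070800781, 99.62918853759766), 6.125367641448975) [647.7 217.   36. ] long ang 96.1
((493.86181640625, 258.2315673828125), (111.70545196533203, 61.16276168823242), 88.49546813964844) [494.  258.4  21.6] long ang 88.38
((644.8858642578125, 217.2638397216797), (49.17923355102539, 99.57768249511719), 6.113940238952637) [644.9 217.3  34.4] long ang 96.14
```

The triangulated heights match the expected ones: card top about 22–25 mm (expected 25) and deck about 35 mm (expected 36). The sizes match too. Poses:

| Thing | Position (mm) | Long axis |
|---|---|---|
| Card | (496, 258) | 88.6° |
| Hull | (647, 217) | 96.1° |
| Stand | (598.8, -10) | 89.5° |

I'll go above the card now.

{"op": "play_rows", "data": {
  "series": [
    [[-0.04,0.03,-0.004],0.03,0],
    [[-0.08,0.06,-0.008],0.03,0],
    [[-0.12,0.1,-0.012],0.03,0],
    [[-0.16,0.14,-0.016],0.03,0],
    [[-0.2,0.18,-0.02],0.03,0],
    [[-0.24,0.22,-0.022],0.03,0],
    [[-0.256,0.25,-0.022],0.03,0],
    [[-0.256,0.27,-0.022],0.03,0],
    [[-0.256,0.27,-0.022],0.03,0],
    [[-0.256,0.27,-0.022],0.03,0],
    [[-0.256,0.27,-0.022],0.03,0]
  ]
}}

```text
clock: 3.45
eef_pos: [496.5, 257.9, 62.7]
eef_rot: [-1.568, 0.001, -1.595]
wrist_force: [-0.0, -0.4, -0.4]
finger_gap: 94.0
```

```bash
python3 - <<'E'
from h import *
snap('wrist','w3.png'); s=manip.read_state(); print(s['clock'],s['eef_pos'],s['eef_rot'])
E
```

```text
3.5 [496.59058846 257.66634428  62.66939877] [-1.56772461e+00  7.88739285e-04 -1.59495857e+00]
```

View pics/w3.png

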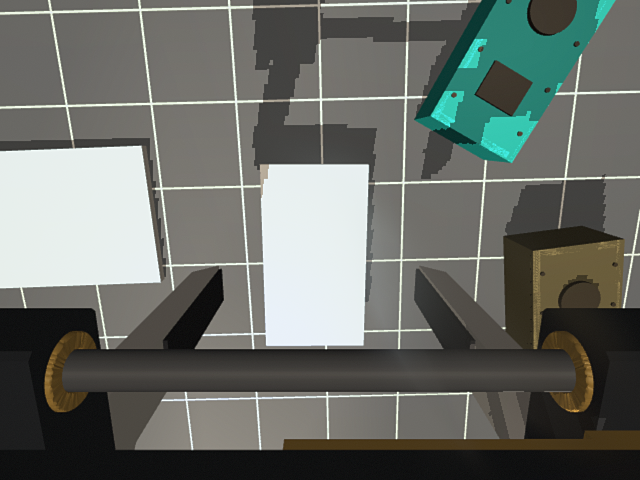

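The card spans (262,165) to (368,163) at its far edge and sits centred between the fingers. I'll cross-check it quickly from this pose.

```bash
python3 - <<'E'
from h import *
P=[atz('w3',p,25)[:2] for p in [(262,164.5),(368.5,163.5),(363.5,346),(266,346)]]; print(np.round(P,1),np.mean(P,0))
for a,b in [((262,164.5),(299.6-0,0))]: pass
t=[tri(['w1','w3'],[a,b]) for a,b in zip([(273.2,55.6),(325.4,57.2),(322.6,154.2),(273,153.2)],[(262,164.5),(368.5,163.5),(363.5,346),(266,346)])]; print(np.round(t,1))
E
```

```text
[[468.8 313.9]
 [527.6 313.1]
 [525.3 201.5]
 [464.8 203.1]] [496.62259164 257.91290317]
[[468.1 314.   24.8]
 [527.9 313.   23.1]
 [525.2 202.7  26.9]
 [464.9 203.6  25.8]]
```

{"op": "play_rows", "data": {
  "series": [
    [[0,0.02,0],0,0],
    [[0,0.04,0],0,0],
    [[0,0.053,0],0,0],
    [[0,0.0565,0],0,0],
    [[0,0.0565,0],0,0],
    [[0,0.0565,0],0,0]
  ]
}}

```text
clock: 4.1
eef_pos: [497.3, 257.9, 7.2]
eef_rot: [-1.566, 0.001, -1.595]
wrist_force: [0.4, -0.1, 0.1]
finger_gap: 93.8
```

{"op": "play_rows", "data": {
  "series": [
    [[0,0,0],0,0.3],
    [[0,0,0],0,0.5],
    [[0,0,0],0,1],
    [[0,0,0],0,1],
    [[0,0,0],0,1],
    [[0,0,0],0,1],
    [[0,0,0],0,1],
    [[0,0,0],0,1]
  ],
  "squeeze": 12
}}

```text
clock: 4.9
eef_pos: [497.3, 257.9, 7.2]
eef_rot: [-1.566, 0.001, -1.595]
wrist_force: [-0.6, -0.8, 1.7]
finger_gap: 59.3
```

{"op": "play_rows", "data": {
  "series": [
    [[0,-0.02,0],0,1],
    [[0,-0.05,0],0,1],
    [[0.01,-0.08,0.004],0,1],
    [[0.035,-0.09,0.015],0,1],
    [[0.065,-0.09,0.028],-0.015,1],
    [[0.095,-0.09,0.04],-0.015,1],
    [[0.125,-0.09,0.052],-0.015,1],
    [[0.155,-0.09,0.064],-0.015,1],
    [[0.185,-0.09,0.077],-0.015,1],
    [[0.215,-0.09,0.089],-0.015,1],
    [[0.24,-0.09,0.1],-0.015,1],
    [[0.258,-0.09,0.107],-0.015,1],
    [[0.266,-0.09,0.1085],-0.015,1],
    [[0.266,-0.08,0.1085],-0.015,1],
    [[0.266,-0.06,0.1085],-0.015,1],
    [[0.266,-0.045,0.1085],-0.015,1],
    [[0.266,-0.045,0.1085],-0.015,1],
    [[0.266,-0.045,0.1085],-0.015,1]
  ]
}}

```text
clock: 6.7
eef_pos: [599.0, -10.1, 52.3]
eef_rot: [-1.567, 0.001, -1.579]
wrist_force: [0.9, 0.2, 0.3]
finger_gap: 59.9
```

```bash
python3 - <<'E'
from h import *
snap('wrist','w4.png'); snap('scene','s4.png'); s=manip.read_state(); print(s['clock'],s['eef_pos'],s['eef_rot'],s['finger_gap'],s['wrist_force'])
a=cv2.imread('pics/w4.png')[150:370,200:440]; b=cv2.imread('pics/s4.png')[210:350,230:380]
cv2.imwrite('pics/c4.png',np.hstack([cv2.resize(a,(400,367)),cv2.resize(b,(393,367))]))
E
```

```text
6.8 [599.48566453 -10.44135852  53.1023031 ] [-1.56530195e+00  1.29312704e-03 -1.57977307e+00] 59.77081285724352 [ 0.14550775 -0.100068   -0.57941823]
```

View pics/c4.png

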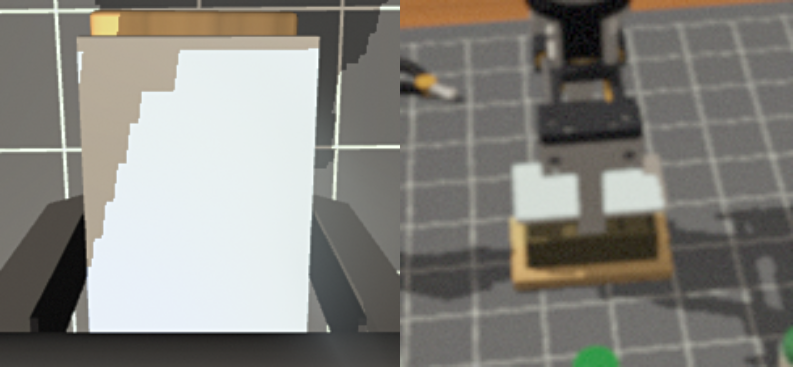

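```bash
python3 - <<'E'
from h import *
k=lambda x,y:(200+x*.6,150+y*.6)
print('board',[atz('w4',k(*p),12).round(1) for p in [(91,12),(297,11)]],'exp y',-10.4+60)
z=25+53.1-7.2
print('card',[atz('w4',k(*p),z).round(1) for p in [(77,37),(320,37)]],'exp y',-10.4+55)
E
```

```text
board [array([566.1,  49.4,  12. ]), array([635. ,  49.1,  12. ])] exp y 49.6
card [array([571.6,  45.5,  70.9]), array([631.7,  45. ,  70.9])] exp y 44.6
```

Card and stand agree to about 1 mm, so I'll lower it and release.

{"op": "play_rows", "data": {
  "series": [
    [[0.0006,0.008,-0.0005],0,1],
    [[0.0006,0.015,-0.0005],0,1],
    [[0.0006,0.02,-0.0005],0,1],
    [[0.0006,0.023,-0.0005],0,1],
    [[0.0006,0.025,-0.0005],0,1],
    [[0.0006,0.0255,-0.0005],0,1],
    [[0.0006,0.026,-0.0005],0,1],
    [[0.0006,0.026,-0.0005],0,1]
  ]
}}

```text
clock: 7.6
eef_pos: [599.2, -11.0, 27.3]
eef_rot: [-1.565, 0.001, -1.58]
wrist_force: [0.2, -1.1, 0.2]
finger_gap: 59.9
```

{"op": "play_rows", "data": {
  "series": [
    [[0,0.0006,0],0,1],
    [[0,0.001,0],0,1],
    [[0,0.001,0],0,1],
    [[0,0.001,0],0,0.3],
    [[0,0.001,0],0,0.1],
    [[0,0.001,0],0,0.1],
    [[0,0.001,0],0,0.05],
    [[0,0.001,0],0,0.05]
  ]
}}

```text
clock: 8.4
eef_pos: [599.2, -11.0, 26.2]
eef_rot: [-1.565, 0.001, -1.58]
wrist_force: [-0.3, -0.9, -0.4]
finger_gap: 89.3
```

{"op": "play_rows", "data": {
  "series": [
    [[0,-0.02,0],0,0],
    [[0,-0.06,0],0,0],
    [[-0.01,-0.09,0.002],0,0],
    [[-0.045,-0.1,0.009],-0.04,0],
    [[-0.085,-0.1,0.017],-0.08,0],
    [[-0.125,-0.1,0.025],-0.116,0],
    [[-0.165,-0.1,0.033],-0.116,0],
    [[-0.2,-0.1,0.04],-0.116,0],
    [[-0.222,-0.09,0.045],-0.116,0],
    [[-0.2284,-0.07,0.0462],-0.116,0],
    [[-0.2284,-0.05,0.0462],-0.116,0],
    [[-0.2284,-0.04,0.0462],-0.116,0],
    [[-0.2284,-0.04,0.0462],-0.116,0]
  ]
}}

```text
clock: 9.7
eef_pos: [646.6, 216.6, 65.3]
eef_rot: [-1.567, 0.0, -1.464]
wrist_force: [0.8, -0.4, 0.5]
finger_gap: 93.9
```

```bash
python3 - <<'E'
from h import *
snap('wrist','w5.png'); snap('scene','s5.png'); s=manip.read_state(); print(s['clock'],s['eef_pos'],s['eef_rot'],s['finger_gap'],s['wrist_force'])
a=cv2.imread('pics/w5.png')[130:370,180:460]; b=cv2.imread('pics/s5.png')[230:350,240:380]
cv2.imwrite('pics/c5.png',np.hstack([cv2.resize(a,(420,360)),cv2.resize(b,(380,360))]))
E
```

```text
9.8 [647.58470156 216.74202873  67.62682334] [-1.56417894e+00  7.10064732e-04 -1.46407995e+00] 94.10589291932017 [-0.88414787 -0.54486144  0.83801227]
```

View pics/c5.png

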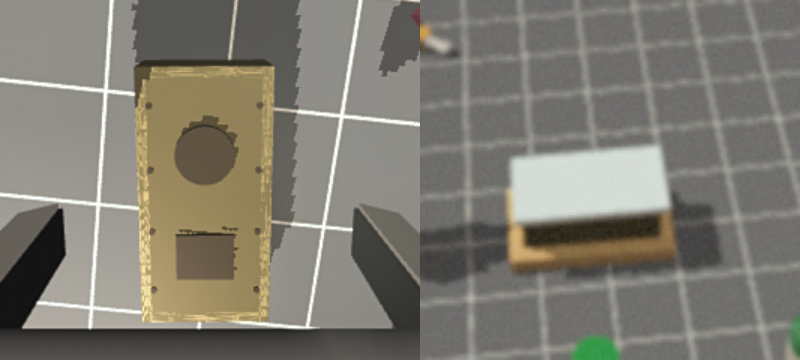

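The card rests squarely on the lower hull, and the hull is centred between the open fingers (crop corners (135,68), (274,67), (267,322), (147,322)).

```bash
python3 - <<'E'
from h import *
a=[(x/1.5+180-.2,y/1.5+130-.2) for x,y in [(135,68),(274,67),(267,322),(147,322)]]
P=np.array([atz('w5',p,36)[:2] for p in a]);print(P.round(1),P.mean(0))
b=[(x/5+389.6,y/5+84.6) for x,y in [(65,83),(280,60),(290,490),(85,508)]]
print(np.round([tri(['w1','w5'],[p,q]) for p,q in zip(b,a)],1))
d=P[:2].mean(0)-P[2:].mean(0);print(np.degrees(np.arctan2(d[1],d[0])))
E
```

```text
[[617.5 263.7]
 [666.7 269.4]
 [677.4 169.4]
 [629.9 164.4]] [647.86939952 216.7438548 ]
[[617.5 263.7  36.4]
 [666.9 269.2  36.1]
 [677.2 170.1  37.3]
 [629.1 164.7  35.4]]
96.62335286468036
```

{"op": "play_rows", "data": {
  "series": [
    [[0,0.02,0],0,0],
    [[0,0.04,0],0,0],
    [[0,0.055,0],0,0],
    [[0,0.06,0],0,0],
    [[0,0.061,0],0,0],
    [[0,0.061,0],0,0]
  ]
}}

```text
clock: 10.4
eef_pos: [648.5, 216.9, 7.6]
eef_rot: [-1.563, 0.001, -1.464]
wrist_force: [0.4, 0.5, 0.5]
finger_gap: 93.9
```

{"op": "play_rows", "data": {
  "series": [
    [[0,0,0],0,0.3],
    [[0,0,0],0,0.5],
    [[0,0,0],0,1],
    [[0,0,0],0,1],
    [[0,0,0],0,1],
    [[0,0,0],0,1],
    [[0,0,0],0,1],
    [[0,0,0],0,1],
    [[0,0,0],0,1]
  ],
  "squeeze": 15
}}

```text
clock: 11.3
eef_pos: [648.4, 216.9, 7.6]
eef_rot: [-1.563, 0.001, -1.464]
wrist_force: [-1.8, -0.4, 1.8]
finger_gap: 50.0
```

{"op": "play_rows", "data": {
  "series": [
    [[0,-0.02,0],0,1],
    [[0,-0.05,0],0,1],
    [[0,-0.08,0],0,1],
    [[0.01,-0.1,-0.003],0,1],
    [[0.035,-0.11,-0.011],0.03,1],
    [[0.065,-0.11,-0.021],0.06,1],
    [[0.095,-0.11,-0.031],0.09,1],
    [[0.125,-0.11,-0.041],0.116,1],
    [[0.155,-0.11,-0.051],0.116,1],
    [[0.185,-0.11,-0.061],0.116,1],
    [[0.208,-0.11,-0.068],0.116,1],
    [[0.2213,-0.11,-0.0726],0.116,1],
    [[0.2213,-0.1,-0.0726],0.116,1],
    [[0.2213,-0.085,-0.0726],0.116,1],
    [[0.2213,-0.07,-0.0726],0.116,1],
    [[0.2213,-0.06,-0.0726],0.116,1],
    [[0.2213,-0.06,-0.0726],0.116,1],
    [[0.2213,-0.06,-0.0726],0.116,1]
  ]
}}

```text
clock: 13.1
eef_pos: [599.4, -10.6, 66.6]
eef_rot: [-1.564, 0.002, -1.58]
wrist_force: [1.2, -0.4, -0.5]
finger_gap: 50.0
```

```bash
python3 - <<'E'
from h import *
snap('wrist','w6.png'); snap('side','d6.png'); s=manip.read_state(); print(s['clock'],s['eef_pos'],s['eef_rot'],s['finger_gap'],s['wrist_force'])
a=cv2.imread('pics/w6.png')[150:370,200:440]; b=cv2.imread('pics/d6.png')[170:310,250:390]
cv2.imwrite('pics/c6.png',np.hstack([cv2.resize(a,(400,367)),cv2.resize(b,(367,367))]))
E
```

```text
13.2 [599.72009996 -10.76750265  67.41036064] [-1.56230544  0.00176055 -1.57987968] 49.832289114494166 [-0.25786243 -0.45553088 -0.7552102 ]
```

View pics/c6.png

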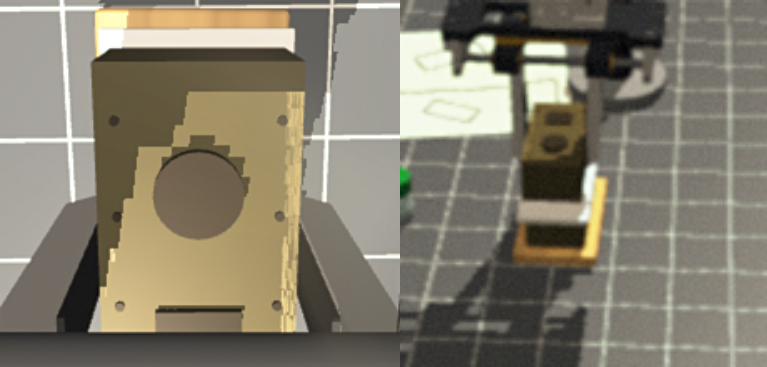

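```bash
python3 - <<'E'
from h import *
k=lambda x,y:(200+x*.6,150+y*.6)
for n,z,ps,h in [('board',12,[(95,10),(290,10)],60),('card',45,[(97,29),(295,28)],55),('rim',59.8,[(104,48),(293,48)],50),('deck',95.8,[(92,62),(305,62)],50)]:
    P=np.array([atz('w6',k(*p),z) for p in ps]); print(n,P.round(1).tolist(),'centre x',P[:,0].mean().round(1),'y',(P[:,1].mean()-h).round(1))
E
```

```text
board [[566.0, 49.2, 12.0], [635.3, 48.5, 12.0]] centre x 600.7 y -11.2
card [[571.2, 44.5, 45.0], [632.1, 44.3, 45.0]] centre x 601.7 y -10.6
rim [[575.1, 40.1, 59.8], [629.4, 39.6, 59.8]] centre x 602.3 y -10.2
deck [[577.1, 40.1, 95.8], [626.8, 39.7, 95.8]] centre x 601.9 y -10.1
```

Everything agrees to within about 1 mm, so I'll lower the hull slowly with a −0.5 mm correction.

{"op": "play_rows", "data": {
  "series": [
    [[0.0005,0.005,-0.0005],0,1],
    [[0.0005,0.009,-0.0005],0,1],
    [[0.0005,0.012,-0.0005],0,1],
    [[0.0005,0.0135,-0.0005],0,1],
    [[0.0005,0.014,-0.0005],0,1],
    [[0.0005,0.0145,-0.0005],0,1],
    [[0.0005,0.0145,-0.0005],0,1],
    [[0.0005,0.0145,-0.0005],0,1]
  ]
}}

```text
clock: 14.0
eef_pos: [599.4, -11.3, 53.0]
eef_rot: [-1.562, 0.002, -1.58]
wrist_force: [0.4, 1.6, -1.3]
finger_gap: 50.3
```

{"op": "play_rows", "data": {
  "series": [
    [[0,0.0004,0],0,1],
    [[0,0.0008,0],0,1],
    [[0,0.001,0],0,1],
    [[0,0.001,0],0,1]
  ]
}}

```text
clock: 14.4
eef_pos: [599.5, -11.3, 52.6]
eef_rot: [-1.562, 0.002, -1.58]
wrist_force: [-2.5, 0.1, 6.4]
finger_gap: 50.1
```

Contact at about 6 N. I'll release, rise and step back for a look that also takes in the mast.

{"op": "play_rows", "data": {
  "series": [
    [[0,-0.0004,0],0,0.35],
    [[0,-0.0004,0],0,0.2],
    [[0,-0.0004,0],0,0.1],
    [[0,-0.0004,0],0,0],
    [[0,-0.0004,0],0,0],
    [[0,-0.02,0],0,0],
    [[0,-0.05,0],0,0],
    [[0,-0.09,0],0,0],
    [[0,-0.13,0],0,0],
    [[0,-0.17,0],0,0],
    [[0,-0.21,0],0,0],
    [[0,-0.24,0],0,0],
    [[0.03,-0.25,-0.01],0,0],
    [[0.06,-0.26,-0.02],0,0],
    [[0.09,-0.27,-0.03],0,0],
    [[0.09,-0.27,-0.03],0,0],
    [[0.09,-0.27,-0.03],0,0]
  ]
}}

```text
clock: 16.1
eef_pos: [566.2, -101.6, 322.1]
eef_rot: [-1.562, 0.002, -1.581]
wrist_force: [0.4, 0.7, -0.3]
finger_gap: 93.9
```

```bash
python3 - <<'E'
from h import *
snap('wrist','w7.png'); snap('side','d7.png'); snap('scene','s7.png'); s=manip.read_state(); print(s['clock'],s['eef_pos'],s['eef_rot'],s['finger_gap'],s['wrist_force'],s['joints'])
a=cv2.imread('pics/w7.png'); b=cv2.imread('pics/d7.png')[130:280,270:370]; c=cv2.imread('pics/scene0.png')[225:325,140:240]
cv2.imwrite('pics/c7.png',np.hstack([cv2.resize(a[:,120:520],(500,600)),np.vstack([cv2.resize(b,(200,300)),cv2.resize(c,(200,200)),np.zeros((100,200,3),np.uint8)])]))
E
```

```text
16.25 [ 566.42742453 -100.50006037  321.57654917] [-1.56257978  0.00198485 -1.57882478] 93.89540342744881 [0.08722496 0.06147111 0.02054181] [-0.24107027  0.29658982  1.26030874  0.00382871  1.57715793 -0.23299487]
```

View pics/c7.png

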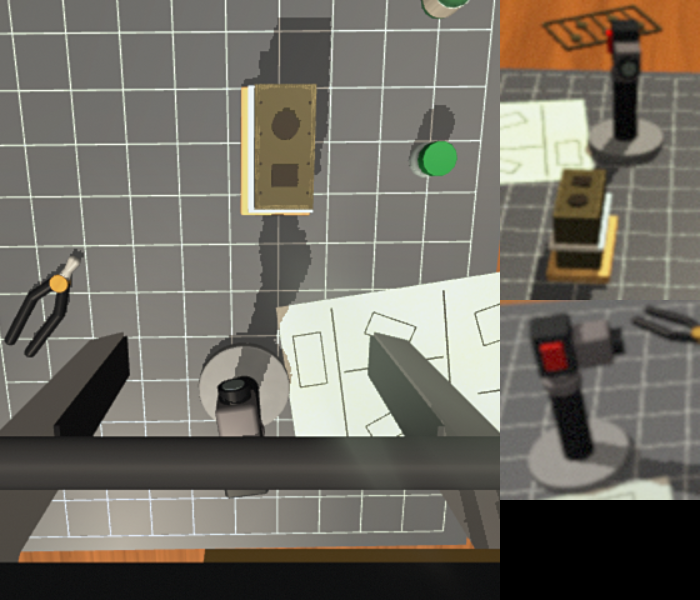

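Card and hull are stacked square on the stand, and the bystanders are untouched. The mast is seen at about (240,400) in the crop, its camera pointing roughly +y. Next, a closer top view of the grip block.

{"op": "play_rows", "data": {
  "series": [
    [[0.03,0,-0.001],0,0],
    [[0.07,0.01,-0.003],0,0],
    [[0.11,0.02,-0.005],0,0],
    [[0.15,0.03,-0.007],0,0],
    [[0.19,0.04,-0.009],0,0],
    [[0.22,0.05,-0.01],0,0],
    [[0.23,0.055,-0.01],0,0],
    [[0.23,0.055,-0.01],0,0],
    [[0.23,0.055,-0.01],0,0],
    [[0.23,0.055,-0.01],0,0]
  ]
}}

```text
clock: 17.25
eef_pos: [555.7, -328.8, 266.9]
eef_rot: [-1.562, 0.002, -1.577]
wrist_force: [-0.5, 1.1, 0.4]
finger_gap: 93.9
```

```bash
python3 - <<'E'
from h import *
snap('wrist','w8.png'); s=manip.read_state(); print(s['clock'],s['eef_pos'],s['eef_rot'])
P=proj('w8',[[558,-255,173],[558,-255,14]]); print(P)
u,v=P[0].astype(int); x0,y0=max(u-100,0),max(v-75,0); print(x0,y0)
a=cv2.imread('pics/w8.png')[y0:y0+150,x0:x0+200]; cv2.imwrite('pics/c8.png',cv2.resize(a,(800,600),interpolation=cv2.INTER_CUBIC))
E
```

```text
17.3 [ 555.60775702 -328.9961458   266.88795641] [-1.56160326e+00  1.49320155e-03 -1.57722391e+00]
[[316.93604258 132.2869651 ]
 [316.08173318 135.70035982]]
216 57
```

View pics/c8.png

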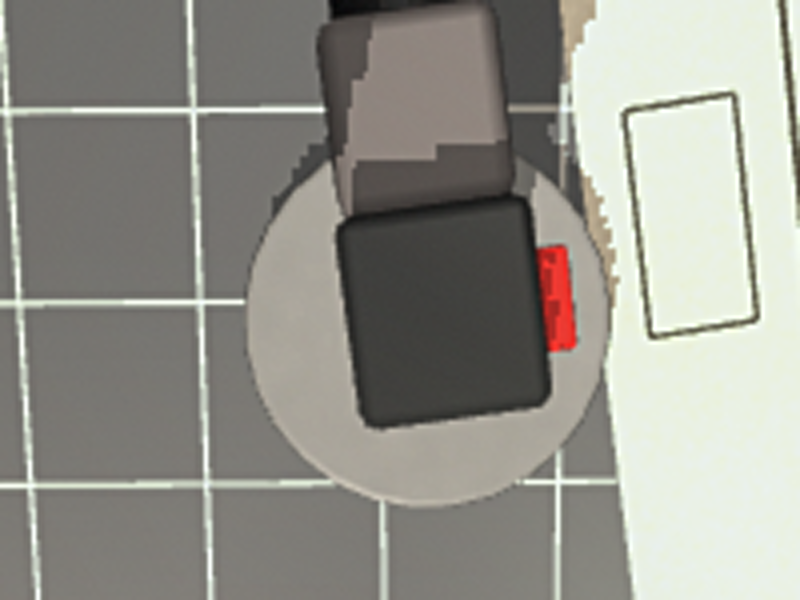

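The grip block's top corners are at about (338,222), (528,198), (551,405) and (365,430), with the red button on its right (+x) side at (557,300).

```bash
python3 - <<'E'
from h import *
from scipy.spatial.transform import Rotation as Ro
k=lambda x,y:(216+x/4-.4,57+y/4-.4)
P=np.array([atz('w8',k(*p),173)[:2] for p in [(338,222),(528,198),(551,405),(365,430)]]);c=P.mean(0)
print(P.round(1).tolist(),c,[np.linalg.norm(P[i]-P[(i+1)%4]).round(1) for i in range(4)])
ex=(P[1]+P[2]-P[0]-P[3]);ey=(P[0]+P[1]-P[2]-P[3]);ax=np.arctan2(ex[1],ex[0]);ay=np.arctan2(ey[1],ey[0])-np.pi/2
print('x-axis yaw',ax,ay)
F=np.array([atz('w8',k(*p),14)[:2] for p in [(246,310),(610,310),(428,506)]]);print('foot',F.round(1).tolist(),'x',F[:2,0].mean(),'y',F[2,1]+50)
b=np.array([atz('w8',k(*p),150) for p in [(570,247),(577,350)]]);print('button face',b.round(1).tolist())
for z in (150,):
  # red in scene0 -> height of button
  for f in('scene0','side0'):
    im=cv2.imread('pics/'+f+'.png'); h=cv2.cvtColor(im,cv2.COLOR_BGR2HSV); m=((h[...,0]<6)|(h[...,0]>174))&(h[...,1]>170)&(h[...,2]>90)
    u0=proj(f,[[c[0],c[1],150]])[0]; ys,xs=np.nonzero(m); q=(abs(xs-u0[0])<25)&(abs(ys-u0[1])<25); print(f,q.sum(),xs[q].mean(),ys[q].mean(),xs[q].min(),xs[q].max(),ys[q].min(),ys[q].max(),
      'exp',proj(f,[[*(c+23*np.array([np.cos(ax),np.sin(ax)])),150]])[0])
s=manip.read_state(); M=Ro.from_euler('xyz',s['eef_rot']).as_matrix()
for z in (235,131): print(z,'shift in tool mm',M.T@(np.array([*c,z])-s['eef_pos']),'twist',-( (ax+ay)/2-np.pi/2-s['eef_rot'][2]))
E
```

```text
[[546.7, -241.8], [578.7, -238.1], [583.1, -272.3], [550.8, -276.3]] [ 564.863757   -257.12380144] [np.float64(32.2), np.float64(34.5), np.float64(32.5), np.float64(34.8)]
x-axis yaw 0.11972156166776202 0.12267913342357373
foot [[516.0, -253.1], [614.2, -253.7], [564.9, -306.1]] x 565.1042705606833 y -256.07621764009633
button face [[588.4, -244.8, 150.0], [590.1, -263.2, 150.0]]
scene0 138 166.1159420289855 252.2391304347826 160 172 246 259 exp [165.76562455 255.2561637 ]
side0 14 324.0 148.0 323 325 145 155 exp [321.34370883 149.62585411]
235 shift in tool mm [-71.88265769  32.07481665   8.49934375] twist -0.1276279306589485
131 shift in tool mm [-71.72736478 136.07030609   7.54327899] twist -0.1276279306589485
```

Block and foot agree on the mast axis at (565, -257) with yaw 0.121. The sizes are close (32–35 mm against 34 x 36, and the edges are bevelled). The red button shows about 5 mm higher in the fixed views than expected, so I'll aim slightly high, with the pad centre at about 152.

{"op": "play_rows", "data": {
  "series": [
    [[-0.03,0,0.004],-0.04,0],
    [[-0.055,0.01,0.007],-0.09,0],
    [[-0.0715,0.02,0.0088],-0.128,0],
    [[-0.0715,0.032,0.0088],-0.128,0],
    [[-0.0715,0.032,0.0088],-0.128,0],
    [[-0.0715,0.032,0.0088],-0.128,0],
    [[-0.0715,0.032,0.0088],-0.128,0]
  ]
}}

```text
clock: 18.0
eef_pos: [565.2, -258.3, 235.6]
eef_rot: [-1.561, -0.0, -1.451]
wrist_force: [-0.3, -0.1, 0.3]
finger_gap: 93.9
```

```bash
python3 - <<'E'
from h import *
from scipy.spatial.transform import Rotation as Ro
s=manip.read_state(); M=Ro.from_euler('xyz',s['eef_rot']).as_matrix(); print(s['eef_pos'],s['eef_rot'])
print(M.T@(np.array([565.3,-256.8,133])-s['eef_pos']))
E
```

```text
[ 565.16158255 -258.34559469  235.58142775] [-1.56088671e+00 -1.98805492e-04 -1.45061377e+00]
[ -1.53824433 102.57928529  -0.6938136 ]
```

{"op": "play_rows", "data": {
  "series": [
    [[-0.0015,0.02,0],0,0],
    [[-0.0015,0.045,0],0,0],
    [[-0.0015,0.07,-0.0005],0,0],
    [[-0.0015,0.09,-0.0007],0,0],
    [[-0.0015,0.1,-0.0007],0,0],
    [[-0.0015,0.1025,-0.0007],0,0],
    [[-0.0015,0.1025,-0.0007],0,0],
    [[-0.0015,0.1025,-0.0007],0,0]
  ]
}}

```text
clock: 18.8
eef_pos: [565.7, -257.2, 134.4]
eef_rot: [-1.559, -0.001, -1.451]
wrist_force: [-0.0, -0.1, -0.2]
finger_gap: 94.2
```

{"op": "play_rows", "data": {
  "series": [
    [[0,0,0],0,0.4],
    [[0,0,0],0,0.55],
    [[0,0,0],0,1],
    [[0,0,0],0,1],
    [[0,0,0],0,1],
    [[0,0,0],0,1],
    [[0,0,0],0,1],
    [[0,0,0],0,1],
    [[0,0,0],0,1],
    [[0,0,0],0,1]
  ],
  "squeeze": 40
}}

```text
clock: 19.8
eef_pos: [563.7, -257.5, 134.2]
eef_rot: [-1.564, -0.0, -1.451]
wrist_force: [-17.5, 0.3, 7.2]
finger_gap: 34.1
```

Gap 34 mm with about 17 N sideways, which means the mast axis is about 2 mm further −x. I'll re-centre before pulling.

{"op": "play_rows", "data": {
  "series": [
    [[0,0,-0.0005],0,1],
    [[0,0,-0.001],0,1],
    [[0,0,-0.001],0,1],
    [[0,0,-0.001],0,1]
  ]
}}

```text
clock: 20.2
eef_pos: [562.9, -257.6, 134.3]
eef_rot: [-1.564, -0.0, -1.451]
wrist_force: [1.1, 0.8, 0.5]
finger_gap: 33.9
```

{"op": "play_rows", "data": {
  "series": [
    [[0,-0.005,0],0,1],
    [[0,-0.01,0],0,1],
    [[0,-0.015,0.0001],0,1],
    [[0,-0.02,0.0001],0,1],
    [[0,-0.025,0.0002],0,1],
    [[0,-0.03,0.0002],0,1],
    [[0,-0.03,0.0002],0,1]
  ]
}}

```text
clock: 20.9
eef_pos: [562.9, -257.5, 165.1]
eef_rot: [-1.564, -0.001, -1.451]
wrist_force: [0.6, -0.2, -4.0]
finger_gap: 33.8
```

```bash
cat > red.py <<'E'
from h import *
s=manip.read_state(); print(s['clock'],s['eef_pos'],s['wrist_force'],s['finger_gap'])
for f in('scene','side'):
    im=snap(f,f+'_%d.png'%round(s['clock']*10)); h=cv2.cvtColor(im,cv2.COLOR_RGB2HSV); m=((h[...,0]<6)|(h[...,0]>174))&(h[...,1]>150)&(h[...,2]>70)
    x,y,w,hh=(140,150,60,130) if f=='scene' else (300,60,60,110)
    ys,xs=np.nonzero(m[y:y+hh,x:x+w]); print(f,len(xs),xs.mean()+x if len(xs) else 0,ys.mean()+y if len(xs) else 0)
    e=lambda z:proj(f+'_%d'%round(s['clock']*10),[[586,-254.5,z]])[0].round(1); print('exp down',e(150),'at tcp',e(s['eef_pos'][2]+15.7))
E
python3 red.py
```

```text
20.9 [ 562.85791799 -257.54266775  165.07539286] [ 0.55321801 -0.15338395 -4.04288813] 33.83994435855037
scene 0 0 0
exp down [165.8 254.7] at tcp [162.6 241.2]
side 0 0 0
exp down [322.  149.6] at tcp [321.9 138.3]
```

It rises with a −4 N pull, as expected for the upper section. I'll continue past the first stop.

{"op": "play_rows", "data": {
  "series": [
    [[0,-0.005,0],0,1],
    [[0,-0.01,0],0,1],
    [[0,-0.015,0.0001],0,1],
    [[0,-0.02,0.0001],0,1],
    [[0,-0.025,0.0002],0,1],
    [[0,-0.03,0.0002],0,1],
    [[0,-0.035,0.0002],0,1],
    [[0,-0.04,0.0003],0,1],
    [[0,-0.045,0.0003],0,1],
    [[0,-0.05,0.0003],0,1],
    [[0,-0.055,0.0004],0,1],
    [[0,-0.06,0.0004],0,1],
    [[0,-0.06,0.0004],0,1]
  ]
}}

```text
clock: 22.3
eef_pos: [562.8, -257.5, 225.2]
eef_rot: [-1.564, -0.001, -1.451]
wrist_force: [0.7, 0.7, -3.7]
finger_gap: 33.7
```

{"op": "play_rows", "data": {
  "series": [
    [[0,-0.005,0],0,1],
    [[0,-0.01,0],0,1],
    [[0,-0.015,0.0001],0,1],
    [[0,-0.02,0.0001],0,1],
    [[0,-0.024,0.0002],0,1],
    [[0,-0.027,0.0002],0,1],
    [[0,-0.028,0.0002],0,1]
  ]
}}

```text
clock: 23.0
eef_pos: [562.8, -257.5, 253.6]
eef_rot: [-1.564, -0.001, -1.451]
wrist_force: [1.0, -0.2, -5.3]
finger_gap: 34.0
```

{"op": "play_rows", "data": {
  "series": [
    [[0,-0.001,0],0,1],
    [[0,-0.002,0],0,1],
    [[0,-0.002,0],0,1]
  ]
}}

```text
clock: 23.3
eef_pos: [562.7, -257.4, 254.5]
eef_rot: [-1.565, 0.0, -1.451]
wrist_force: [3.9, -0.6, -15.3]
finger_gap: 33.6
```

The hard stop is at TCP z 254.5, which is 120 mm of travel, and the force rose to 15 N. I'll hold with a light preload and check the images numerically.

{"op": "play_rows", "data": {
  "series": [
    [[0,-0.0006,0],0,1],
    [[0,-0.0006,0],0,1],
    [[0,-0.0006,0],0,1],
    [[0,-0.0006,0],0,1],
    [[0,-0.0006,0],0,1]
  ]
}}

```text
clock: 23.8
eef_pos: [562.6, -257.4, 254.5]
eef_rot: [-1.566, 0.0, -1.451]
wrist_force: [4.5, -1.3, -20.7]
finger_gap: 33.9
```

```bash
python3 - <<'E'
from h import *
s=manip.read_state(); print(s['clock'],s['eef_pos'],s['wrist_force'],s['finger_gap'])
snap('scene','s9.png'); snap('side','d9.png')
for f0,f in(('scene0','s9'),):
    a=cv2.imread(f'pics/{f0}.png');b=cv2.imread(f'pics/{f}.png')
    ax=np.array([563,-257.]);y=np.array([-np.sin(.121),np.cos(.121)])
    p0=proj(f,[[*(ax+42*y),143]])[0];p1=proj(f,[[*(ax+42*y),263]])[0]
    u,v=p0.astype(int);t=a[v-8:v+9,u-12:u+13];r=cv2.matchTemplate(b[:v+60,100:260],t,cv2.TM_CCOEFF_NORMED);_,q,_,l=cv2.minMaxLoc(r)
    print(f,'moved from',(u,v),'to',(l[0]+112,l[1]+8),q,'expected',p1.round(1),p0.round(1))
b=cv2.imread('pics/s9.png');c=cv2.imread('pics/s7.png')
for n,z in(('stack',np.s_[240:320,265:340]),('jar',np.s_[340:372,292:320]),('glue',np.s_[322:366,370:402]),('nip',np.s_[222:250,205:255])):
    print(n,cv2.absdiff(b[z],c[z]).mean().round(1),cv2.absdiff(b[z],cv2.imread('pics/scene0.png')[z]).mean().round(1))
# stack geometry by side image: top corner estimate from w7 clicks (crop px -> image)
k=lambda x,y:(120+x*.8,y*.8)
P=np.array([atz('w7',k(*p),81)[:2] for p in [(254,84),(316,84),(313,209),(254,209)]]);print('deck',P.mean(0),P.round(1).tolist())
B=np.array([atz('w7',k(*p),12)[:2] for p in [(241,86),(242,214)]]);print('board left edge',B.round(1).tolist(),'centre',B.mean(0)+[35,0])
C=np.array([atz('w7',k(*p),45)[:2] for p in [(248,86),(249,212)]]);print('card left edge',C.round(1).tolist(),'centre',C.mean(0)+[30,0])
E
```

```text
23.8 [ 562.61387041 -257.38501103  254.54722199] [  4.50850223  -1.25642508 -20.73280142] 33.94798829038898
s9 moved from (np.int64(189), np.int64(246)) to (178, 192) 0.7586942315101624 expected [178.4 192.3] [189.4 246.7]
stack 8.9 17.7
jar 2.9 2.9
glue 22.0 21.7
nip 2.8 2.9
deck [601.63266712 -10.94026855] [[576.8, 39.2], [627.0, 38.8], [626.7, -61.1], [576.1, -60.6]]
board left edge [[566.1, 49.5], [565.5, -69.7]] centre [600.79914092 -10.13220566]
card left edge [[572.3, 43.8], [572.2, -65.6]] centre [602.23713038 -10.87076508]
```

The camera moved exactly as expected: (178,192) against (178.4,192.3). The glue region differs, so I'll check why, and I'll ease the preload.

{"op": "play_rows", "data": {
  "series": [
    [[0,-0.0001,0],0,1],
    [[0,-0.0001,0],0,1],
    [[0,-0.0001,0],0,1],
    [[0,-0.0001,0],0,1]
  ]
}}

```text
clock: 24.3
eef_pos: [562.6, -257.4, 254.5]
eef_rot: [-1.566, 0.001, -1.451]
wrist_force: [4.0, -1.5, -19.4]
finger_gap: 33.8
```

```bash
python3 - <<'E'
from h import *
for z in(('scene0','s7','s9'),('side0','d7','d9')):
  for f in z:
    h=cv2.cvtColor(cv2.imread(f'pics/{f}.png'),cv2.COLOR_BGR2HSV)
    y,x=(310,360) if z[0]=='scene0' else (245,215)
    w=h[y:y+75,x:x+50]
    for n,lo,hi in(('orange',5,18),('green',50,85)):
        m=(w[...,0]>=lo)&(w[...,0]<=hi)&(w[...,1]>120)&(w[...,2]>50); ys,xs=np.nonzero(m); print(f,n,len(xs),(xs.mean()+x).round(1),(ys.mean()+y).round(1),'V',w[...,2][m].mean().round())
    print(f,'mat V',h[360:366,340:350,2].mean() if z[0]=='scene0' else h[300:306,240:250,2].mean())
a,b,c=[cv2.imread(f'pics/{f}.png')[250:330,260:350] for f in('s7','s9','s5')]
d=cv2.absdiff(a,b).max(2); print((d>40).sum()); ys,xs=np.nonzero(d>40); print(xs.min()+260,xs.max()+260,ys.min()+250,ys.max()+250)
# stack template shift
A=cv2.imread('pics/d7.png');B=cv2.imread('pics/d9.png'); t=A[215:265,292:330]; r=cv2.matchTemplate(B[205:275,282:340],t,cv2.TM_CCOEFF_NORMED); print(cv2.minMaxLoc(r),'expect loc 10,10')
s=manip.read_state(); print(s['clock'],s['eef_pos'],s['wrist_force'],s['finger_gap'])
E
```

```text
scene0 orange 116 386.7 331.1 V 169.0
scene0 green 1 392.0 338.0 V 86.0
scene0 mat V 135.11666666666667
s7 orange 116 386.6 331.2 V 170.0
s7 green 2 388.5 347.5 V 80.0
s7 mat V 135.45
s9 orange 131 386.4 330.7 V 165.0
s9 green 2 387.5 345.5 V 84.0
s9 mat V 90.16666666666667
side0 orange 93 231.8 264.6 V 152.0
side0 green 120 233.0 274.7 V 78.0
side0 mat V 96.15
d7 orange 93 231.8 264.5 V 156.0
d7 green 124 233.2 274.6 V 79.0
d7 mat V 100.06666666666666
d9 orange 93 231.8 264.5 V 164.0
d9 green 120 232.9 275.3 V 84.0
d9 mat V 52.21666666666667
988
260 349 267 329
(-0.007996410131454468, 0.9432767629623413, (0, 0), (10, 10)) expect loc 10,10
24.3 [ 562.6021607  -257.35942219  254.54344471] [  4.01465647  -1.50269878 -19.41765575] 33.84970931376838
```

That was only the arm's shadow: the glue and stack haven't moved. I'll ease the preload a little more and check that it holds steady.

{"op": "play_rows", "data": {
  "series": [
    [[0,0.0004,0],0,1],
    [[0,0.0004,0],0,1],
    [[0,0.0004,0],0,1],
    [[0,0.0004,0],0,1]
  ]
}}

```text
clock: 24.7
eef_pos: [562.6, -257.4, 254.5]
eef_rot: [-1.565, 0.0, -1.451]
wrist_force: [3.8, -1.4, -13.2]
finger_gap: 33.6
```

{"op": "play_rows", "data": {
  "series": [
    [[0,0,0],0,1],
    [[0,0,0],0,1],
    [[0,0,0],0,1],
    [[0,0,0],0,1],
    [[0,0,0],0,1],
    [[0,0,0],0,1],
    [[0,0,0],0,1],
    [[0,0,0],0,1]
  ]
}}

```text
clock: 25.5
eef_pos: [562.6, -257.4, 254.5]
eef_rot: [-1.565, 0.0, -1.451]
wrist_force: [3.5, -0.7, -14.3]
finger_gap: 33.7
```

Steady at the stop with 14 N of pull (about 8 N above the 6 N the section needs). I'm handing in.

```bash
python3 -c "
from cell import manip
print(manip.sign_off())"
```

```text
the job is handed in; nothing more can be done
None
```

The job is handed in at about 25.5 s of the 59 s: the card is on the lower hull, the upper hull is on the card deck up and released, and the camera is held fully extended. No verdict is reported at hand-in.

**Stack:** In the last wrist view, the card and deck centres lie within about 1.5 mm of the stand's centre and line up lengthwise. A later side view showed no shift.

**Mast:** I pinched the button at 40 N and pulled it 120 mm to a hard stop at the second stop. The scene image puts the mast's camera within a pixel of where it should be. At hand-in it was steady, with about 14 N of upward pull against the stop.

**Bystanders:** Image comparisons show the paint jar, glue and nippers unmoved. A difference around the glue was the arm's shadow.

**Checks that disagreed:**
- The fixed views put the button about 5 mm higher than expected.
- The mast's axis was about 2 mm off my measurement. This caused a brief 17 N sideways push, which I removed before pulling.
- The finger gap read 34 mm on the mast instead of 35. It had also read 59.3 mm when first closing on the 60 mm card. The fingers hid the button, so that it was pressed is inferred from the mast unlocking.

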